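Clamp the loose end board onto a small spice tray

ROBOT

A 7-joint arm with a two-finger parallel gripper is mounted at the origin on the work surface. World frame = base frame: x ahead of the robot, y to its left, z up, the work surface at z = 0. Lengths are in m, angles in rad, forces in N, time in s.
With the tool pointing down it reaches from about 0.425 to 0.875 m from the base axis. Payload 8.4 kg.
Tool frame: the origin (TCP) lies between the finger pads; the fingertips stand arm.nose_length ahead of it and the grasp point (between the pads) lies 3 mm ahead of it (arm.nose_length is the distance from the TCP to the fingertips, in m); z points along the fingers, y is the direction in which the jaws open and shut (so a half turn about z gives the same grasp; the last joint's range is limited). The gripper opens to 87 mm and grips with 3 to 60 N. Pads are 19 mm wide; open, the fingers measure 117 mm over their backs; the gripper's body (75 mm by 190 mm) begins 51 mm behind the grasp point.
Start: joints at [1.018, 0.333, 0.04, 1.465, -0.013, 1.343, -0.059], TCP at [0.285, -0.584, 0.245] pointing down, gripper open.
Joint ranges: [-2.58, 2.58], [-0.38, 2.09], [-1.3, 1.39], [0.25, 2.4], [-1.5, 4.64], [0.08, 2.09], [-2.65, 2.65]. Speed limits (rad/s): [2.22, 2.22, 2.79, 2.79, 3.14, 3.14, 3.14].

INTERFACE

Orientations are given as a rotation vector (axis times angle).
In Python, from cell import arm gives the robot as it stands.
- The arm moves only by the tool play_rows, never from a script. Its arguments are lists of equal length, an entry for each row: "offset": the shift along the world's x, y, z in cm, a list of three; "roll": the turn about the world's z in degrees; "fingers": the opening, from 0 (shut) to 1 (fully open). A call has 1 to 5 rows; each row is the pose to reach, as a shift and turn from the pose commanded when the call began; what a row does not reach only later rows make up. A row lasts 1/8 s, in which the tool goes at most 62.5 mm and 10.7 degrees, less where a joint would pass 70% of its speed; a pose out of reach is approached as far as the arm can. A call with a gripper value outside its range is refused whole. The fingers move at their own pace and stop on an object; "squeeze" is the grip in N (left out, the last holds). Time passes only in rows, so rows that repeat a pose let the fingers close. It gives the time, the measured TCP pose, the force and the opening at its end, in the units of the state.
- arm.state(): the state, without advancing time (a new reading comes with each control period).
- arm.snapshot(name): name is "side" or "top"; returns a dict with "image" (384x512x3 uint8, blue, green, red), "camera_matrix" (3x3 intrinsics, pixels), "extrinsics" (4x4, takes a point from world to camera coordinates). Camera axes: x right, y up, looking along -z (the intrinsics and any distortion apply to the point x, -y, -z); pixel columns grow to the right and rows downward; lengths in m; the calibration is good to about 2 mm. A picture is of the moment at which its call begins. There is no depth.
- arm.close_job(): hands the job in, once; it reports no verdict.
The state is a dict: "time_s": time; "qpos": joint angles; "joint_vel": joint speeds; "tau": joint torques, N m; "tcp_pos": TCP position; "tcp_rot": TCP orientation; "ft_force": force on the tool from outside, world axes, zero at the start; "ft_torque": the same for the moment, N m; "gripper_width": opening from 0.0 (shut) to 1.0 (fully open).
Only numpy, scipy, OpenCV 4.12 (cv2) and the standard library are available. Lean on these libraries where they do the work, as an engineer would, in place of code of your own. Each camera call takes 0.05 s, during which the arm holds its last target. There are 200 camera calls.

TASK

The small wooden spice tray lying between the jaws of the one-hand bar clamp has lost its end board, which is standing on the counter with its edges glued. Stand the end board upright against the tray's open end, square and with its ends flush with the tray's sides, then pump the clamp's trigger until both jaws press tray and board together. Finish while still squeezing the trigger, so that the joint is held firmly shut without crushing the thin wood, and leave the other things on the counter as they are.

Things in the scene. Friction and masses are not known exactly. Their poses are not given: they have to be found in the camera images.
- clamp: One-hand bar clamp (black plastic, toothed steel bar), loose, lying on its side on the counter, 30 mm thick, 0.9 kg. Origin: on the counter under the bar's centre line, level with the front pad's face. x points from the bar the way the jaws reach (the handle points to -x), y along the bar from front pad to far pad, z up. Bar x -10 to 10, housing x -20 to 20, y -78 to -20; the bar's tail runs out behind, to -y.
- front_pad (a point): Centre of the front jaw's rubber pad face (40 mm wide, 30 mm high), 15 mm above the counter, at clamp x 72, y 0, looking to the clamp's +y; this jaw is part of the clamp's housing.
- far_pad (a point): Centre of the far pad's face, same size, looking to the clamp's -y, on the far jaw at the end of the bar.
- clamp_bar (a joint): How far the toothed bar has been drawn through the housing (m): the distance between the pads is 0.165 minus this. It grows as the jaws close; a ratchet (5.5 mm teeth) keeps it from going back more than a tooth, also while the trigger is let out. It drags with about 2 N.
- trigger_pull (a joint): Trigger angle (rad): 0 let out (a spring of 1 to 2 N returns it), 0.36 fully squeezed. A full stroke draws the bar in by two teeth, about 11 mm (at least 0.28 rad of swing is needed for that), so several strokes are needed. Once the jaws are tight the trigger stops short of the end of its stroke and the jaws press with about 1.5 times the squeeze.
- trigger: The clamp's trigger, a black lever in front of the handle (on its +y side). Origin on its pin, inside the housing at clamp x 12, y -22, 15 mm above the counter; the lever runs along its -x, the finger part from 34 to 94 mm from the pin, 12 mm thick, 26 mm high; its y points away from the handle.
- trigger_face (a point): Middle of the place to squeeze on the trigger's outer face (the side away from the handle), 15 mm above the counter.
- handle_back (a point): Where to squeeze on the back of the pistol handle (face looking to the clamp's -y, at clamp x -57, y -70), 15 mm above the counter; the handle is 30 mm high, 24 mm thick and runs from clamp x -20 to -99. Handle back to trigger face: 66 mm let out, 42 mm fully squeezed. Squeezing across the two pumps the clamp, which slides on the counter to suit.
- tray: Light wooden tray, loose, between the jaws beside the bar: 110 mm (x) by 100 mm (y), 45 mm high, floor 6 mm, walls 8 mm, open at the top and at its -y end, which faces the front pad. Axes as the clamp's within 3 degrees at the start. Origin: centre of the underside. The open end is the plane y = -50 mm; the end board belongs there with its centre at x 0, y -56 mm.
- end_board: Loose end board, same wood, 110 mm long (x), 12 mm thick (y), 45 mm high, standing on its long edge, at first within 45 degrees of the tray's direction; both faces alike. Origin: centre of the underside. More than 75 N from the jaw crushes it; a firm joint needs 12 N or more (a squeeze of about 12 to 35 N on the trigger is right).
- tongs: Bystander: stainless steel tongs lying on the counter, 230 mm long, 22 mm high; origin under their middle.
- spoon: Bystander: green silicone spoon lying on the counter, 250 mm long; origin under its middle.
- canister: Bystander: white plastic canister with a screw lid, 102 mm wide, 129 mm tall; origin under its centre.
- glue_bottle: Bystander: small white bottle with a pointed nozzle, 50 mm wide, 143 mm tall; origin under its centre.
- spice_jar: Bystander: small glass jar with a steel lid, 54 mm wide, 70 mm tall; origin under its centre.
- bowl: Bystander: white bowl, 110 mm wide, 45 mm tall; origin under its centre.
Mind the look-alikes: they are no part of the job. Of the things that look like the end_board, the smallest one is meant. Leave any green look-alike of the tray alone.

How it is judged:
By the outcome, as a careful person would: the job done as asked, in the order asked, and still so for the second after the job is handed in, while the arm keeps its last pose, push and grip.
It also fails if it takes over 72 s, if anything falls off the work surface, if the arm or the gripper's body presses on something with over 40 N, if the wrist force passes 120 N, or if a joint passes its speed limit or range.

## Working session

There is one attempt and no reset: what is moved stays moved. The work goes in short steps, Python scripts to look and compute and a tool call to move; the robot and the scene stay as the last step left them, time stands still between calls to the robot, and variables do not carry over. Pictures are saved under pics/ and viewed, about 8 in all and at most 12, crops included, and the job is handed in when it is done.

Besides the shell and the picture viewer there is one more tool, called after "Emit:" as name([rows], argument=value, ...), one row to a line, values as JSON. play_rows: Moves the arm, as the interface text tells. Its arguments: {"type":"object","properties":{"offset":{"type":"array","items":{"type":"array","items":{"type":"number"}}},"roll":{"type":"array","items":{"type":"number"}},"fingers":{"type":"array","items":{"type":"number"}},"squeeze":{"type":"number"}},"required":["offset","roll","fingers"]}

```bash
ls; mkdir -p pics; cat > h.py <<'E'
import numpy as np, cv2
from cell import arm
def snap(n,f):
    s=arm.snapshot(n); cv2.imwrite('pics/'+f,s['image']); np.savez('pics/'+f+'.npz',**s); return s
def proj(s,P):
    P=np.atleast_2d(P).astype(float); E=s['extrinsics']; c=P@E[:3,:3].T+E[:3,3]; c=c*[1,-1,-1]
    u=c@s['camera_matrix'].T; return u[:,:2]/u[:,2:]
def unproj(s,uv,z):
    uv=np.atleast_2d(uv).astype(float); E=s['extrinsics']; R=E[:3,:3]; o=-R.T@E[:3,3]
    z=np.broadcast_to(z,len(uv))
    d=np.c_[uv,np.ones(len(uv))]@np.linalg.inv(s['camera_matrix']).T*[1,-1,-1]; d=d@R
    return o+d*((z-o[2])/d[:,2])[:,None]
E
python3 - <<'E'
from h import *
for n in ['top','side']:
    s=snap(n,n+'0.png'); print(s.keys(),s['camera_matrix'].round(1).tolist(),s['extrinsics'].round(3).tolist())
    b=cv2.resize(s['image'],(800,600),interpolation=cv2.INTER_CUBIC); cv2.imwrite('pics/%s0b.png'%n,b)
print(arm.state(),arm.nose_length)
E
```

```text
pics
dict_keys(['image', 'camera_matrix', 'extrinsics']) [[411.1, 0.0, 260.9], [0.0, 411.1, 191.3], [0.0, 0.0, 1.0]] [[0.021, -1.0, -0.002, 0.019], [0.989, 0.021, 0.146, -0.572], [-0.146, -0.005, 0.989, -1.277], [0.0, 0.0, 0.0, 1.0]]
dict_keys(['image', 'camera_matrix', 'extrinsics']) [[349.0, 0.0, 262.5], [0.0, 349.0, 190.3], [0.0, 0.0, 1.0]] [[-0.994, -0.105, 0.019, 0.551], [0.092, -0.754, 0.65, -0.07], [-0.054, 0.648, 0.76, -1.125], [0.0, 0.0, 0.0, 1.0]]
{'time_s': 0.1, 'qpos': array([ 1.01783093,  0.33387154,  0.03987399,  1.46616288, -0.01336903,
        1.34330361, -0.05847915]), 'joint_vel': array([ 0.00017339, -0.00141988,  0.00032637, -0.00194399,  0.00266836,
        0.00014773,  0.00149389]), 'tau': array([ 4.69783670e-03, -6.57809472e+01,  1.34033885e+00, -4.04710972e+01,
       -5.95537992e-02,  4.09462187e-02,  1.23553782e-04]), 'tcp_pos': array([ 0.28472981, -0.58389061,  0.24373774]), 'tcp_rot': array([-3.05970551e+00, -7.06375224e-01,  7.19670427e-04]), 'ft_force': array([-0.0806843 , -0.2587314 , -1.10615634]), 'ft_torque': array([ 0.02181589, -0.01314461,  0.00191625]), 'gripper_width': 0.9970183379251532} 0.022
```

View pics/top0b.png

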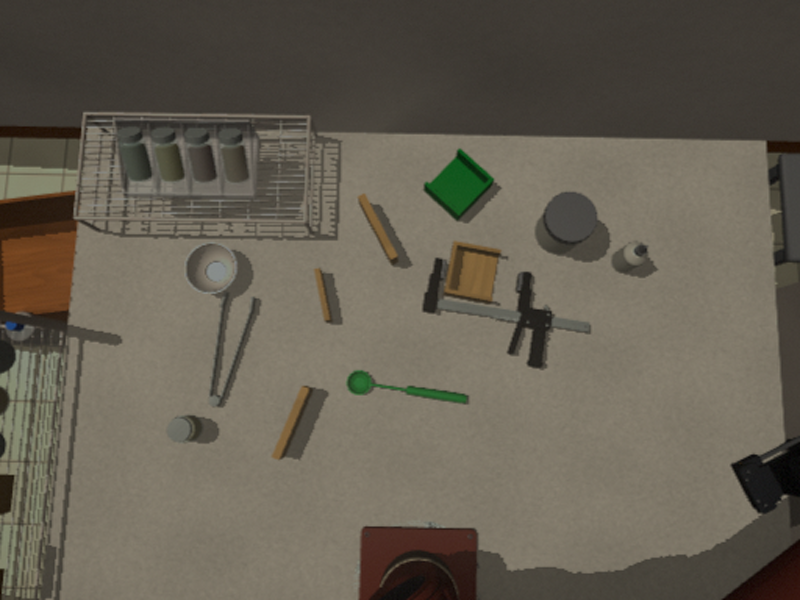

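View pics/side0b.png

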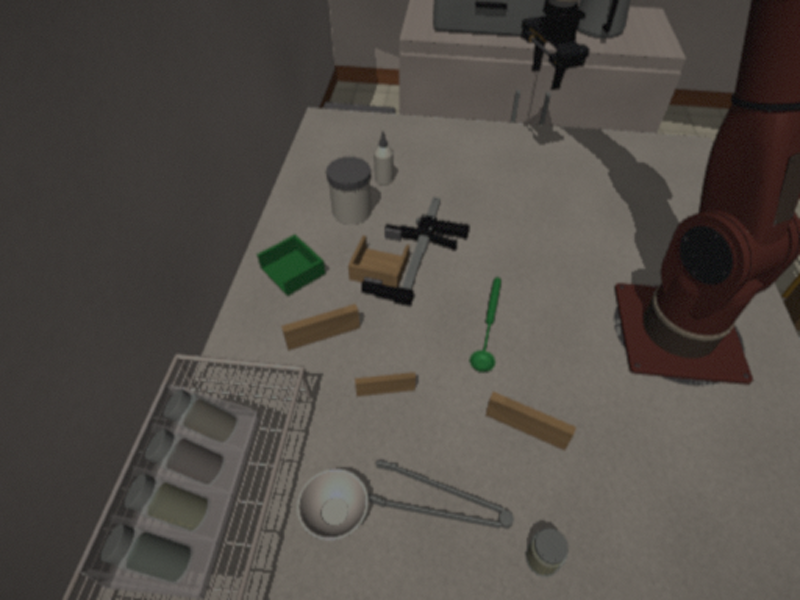

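Top view (800×600 scale): the tray is at (472,272) with its open end to the right, front pad about (523,290), far jaw (435,287), and handle and trigger about (538,348)/(516,338). The smallest board is at (323,295), with two bigger look-alikes at (378,228) and (292,423).

```bash
cat >> h.py <<'E'
from scipy.optimize import minimize
def box(x0,x1,y0,y1,z0,z1): return np.array([[x,y,z] for x in(x0,x1) for y in(y0,y1) for z in(z0,z1)])/1000.
BOARD=[box(-55,55,-6,6,0,45)]
TRAY=[box(-55,55,-50,50,0,6),box(-55,55,42,50,0,45),box(-55,-47,-50,50,0,45),box(47,55,-50,50,0,45)]
def place(b,p):
    c,s=np.cos(p[2]),np.sin(p[2]); return b@np.array([[c,s,0],[-s,c,0],[0,0,1]])+[p[0],p[1],0]
K=4
def woodmask(s):
    h=cv2.cvtColor(cv2.resize(s['image'],None,fx=K,fy=K,interpolation=cv2.INTER_CUBIC),cv2.COLOR_BGR2HSV)
    return ((h[...,0]>8)&(h[...,0]<28)&(h[...,1]>95)).astype(np.uint8)
def render(s,parts,p,sh):
    m=np.zeros(sh,np.uint8)
    for b in parts:
        q=(proj(s,place(b,p))+.5)*K-.5
        cv2.fillConvexPoly(m,cv2.convexHull((q*16).round().astype(np.int32)),1,shift=4)
    return m
def fit(views,parts,p0,r=0.09,mf=woodmask):
    D=[]
    for s in views:
        m=mf(s); w=np.zeros_like(m); c=(proj(s,[[p0[0],p0[1],.02]])[0]+.5)*K
        roi=render(s,[box(-r*1e3,r*1e3,-r*1e3,r*1e3,0,50)],[p0[0],p0[1],p0[2]],m.shape); D.append((s,m*roi))
    def cost(q):
        p=np.array(p0)+np.array(q)*[.01,.01,.1]; t=0
        for s,m in D:
            a=render(s,parts,p,m.shape); t+=1-(a&m).sum()/max(1,(a|m).sum())
        return t/len(D)
    best=min((minimize(cost,[0,0,a],method='Nelder-Mead',options=dict(initial_simplex=np.array([[0,0,a],[1,0,a],[0,1,a],[0,0,a+1]]),xatol=.005,fatol=1e-5)) for a in(-1,0,1)),key=lambda r:r.fun)
    return np.array(p0)+best.x*[.01,.01,.1],best.fun
E
python3 - <<'E'
from h import *
T=dict(np.load('pics/top0.png.npz'));S=dict(np.load('pics/side0.png.npz'))
k=512/800
pt=lambda u,v,z:unproj(T,[[u*k,v*k]],z)[0]
b=pt(323,295,.03);t=pt(473,272,.01);print(b,t)
a=pt(317,270,.045);c=pt(328,320,.045);d=a-c;yaw=np.arctan2(d[1],d[0]);print('yaw0',yaw)
for v in([T],[S],[T,S]):
    print('board',fit(v,BOARD,[b[0],b[1],yaw]),'tray',fit(v,TRAY,[t[0],t[1],-.1],.075))
for n,(u,v) in dict(barL=(440,308),barR=(590,328)).items(): print(n,pt(u,v,.02))
for n,(u,v) in dict(pad=(518,290),far=(440,280),han=(538,350),trig=(514,345),bottle=(632,258)).items(): print(n,pt(u,v,.03))
im=T['image'][150:250,262:392]; im=cv2.convertScaleAbs(cv2.resize(im,None,fx=6,fy=6,interpolation=cv2.INTER_CUBIC),alpha=1.8)
cv2.imwrite('pics/crop.png',im)
E
```

```text
[0.57805856 0.20672571 0.03      ] [ 0.63695124 -0.10607634  0.01      ]
yaw0 0.2537481423463381
board (array([0.58108404, 0.20914965, 0.2626772 ]), np.float64(0.21810139503232395)) tray (array([ 0.63523901, -0.10150466, -0.16944913]), np.float64(0.05294750552126393))
board (array([0.57861804, 0.20600742, 0.26342285]), np.float64(0.20962566844919783)) tray (array([ 0.63532227, -0.10524915, -0.08096532]), np.float64(0.2070146074254413))
board (array([0.58106218, 0.20889978, 0.26066174]), np.float64(0.21662070214306345)) tray (array([ 0.63520138, -0.10142474, -0.14420505]), np.float64(0.14028229116112428))
barL [ 0.55728055 -0.03684337  0.02      ]
barR [ 0.52197724 -0.34838185  0.02      ]
pad [ 0.59703945 -0.19777068  0.03      ]
far [ 0.61473221 -0.03556481  0.03      ]
han [ 0.47339407 -0.23824142  0.03      ]
trig [ 0.4826032 -0.1891416  0.03     ]
bottle [ 0.66982279 -0.43628457  0.03      ]
```

View pics/crop.png

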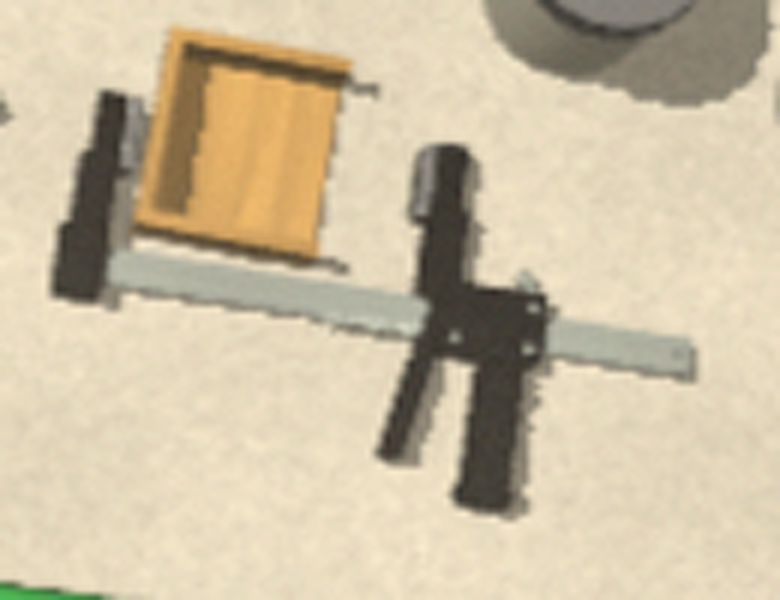

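The crop shows the tray close to the far pad (pad face about x=142, tray edge about 150). The front pad face is at about (418,183), the bar runs (110,270)–(690,360), the trigger is at (400,410) and the handle at (492,430).

```bash
python3 - <<'E'
from h import *
T=dict(np.load('pics/top0.png.npz'));S=dict(np.load('pics/side0.png.npz'))
cr=lambda x,y,z:unproj(T,[[262+(x+.5)/6-.5,150+(y+.5)/6-.5]],z)[0]
L=cr(110,270,.02);R=cr(690,360,.02);d=L-R;phi=np.arctan2(-d[0],d[1]);print('bar',L,R,'clamp yaw',phi)
ex=np.array([np.cos(phi),np.sin(phi)]);ey=np.array([-np.sin(phi),np.cos(phi)])
P={n:cr(*q) for n,q in dict(padtop=(428,150,.03),padbot=(414,215,.03),farA=(143,110,.03),farB=(130,170,.03),hTL=(475,375,.03),hBL=(455,495,.03),hBR=(512,508,.03),hTR=(522,370,.03),trTip=(393,458,.028),trOut=(378,452,.028)).items()}
# origin: bar centreline x=0, y from pad face
o0=R[:2]; f=(P['padtop']+P['padbot'])[:2]/2
for yo in [0]:
    O=o0+ey*((f-o0)@ey); print('origin',O)
for n,p in P.items(): print(n,p[:2].round(4),'clamp mm',(1e3*np.array([(p[:2]-O)@ex,(p[:2]-O)@ey])).round(1))
t=np.array([.63524,-.1015]);print('tray in clamp',(t-O)@ex,(t-O)@ey,'tray yaw rel',-.1694-phi)
for n,s in(('T',T),('S',S)):
    m=woodmask(s);p=[.581,.209,.262];a=render(s,BOARD,p,m.shape);roi=render(s,[box(-80,80,-40,40,0,50)],p,m.shape)
    print(n,a.sum(),(m&roi).sum(),(a&m).sum())
    c=((proj(s,[[.581,.209,.02]])[0])*K).astype(int);v=cv2.resize(s['image'],None,fx=K,fy=K)
    v=cv2.convertScaleAbs(v,alpha=1.6);cv2.drawContours(v,cv2.findContours(a,0,2)[0],-1,(0,0,255),1)
    cv2.drawContours(v,cv2.findContours(m,0,2)[0],-1,(255,0,0),1)
    cv2.imwrite('pics/b%s.png'%n,v[c[1]-130:c[1]+130,c[0]-130:c[0]+130])
cv2.imwrite('pics/b.png',np.hstack([cv2.resize(cv2.imread('pics/b%s.png'%n),(400,400)) for n in 'TS']))
E
```

```text
bar [ 0.56550441 -0.03124262  0.02      ] [ 0.52300408 -0.34511175  0.02      ] clamp yaw -0.13458921715064012
origin [ 0.5441524  -0.18892937]
padtop [ 0.6335 -0.2025] clamp mm [90.3 -1.4]
padbot [ 0.5976 -0.1947] clamp mm [53.7  1.4]
farA [ 0.6524 -0.0475] clamp mm [ 88.3 154.7]
farB [ 0.6191 -0.0409] clamp mm [ 54.4 156.8]
hTL [ 0.5114 -0.2271] clamp mm [-27.3 -42.2]
hBL [ 0.4471 -0.216 ] clamp mm [-92.5 -39.9]
hBR [ 0.4409 -0.2462] clamp mm [-94.6 -70.7]
hTR [ 0.5146 -0.2523] clamp mm [-20.7 -66.7]
trTip [ 0.4662 -0.1834] clamp mm [-78.  -5.]
trOut [ 0.4693 -0.1754] clamp mm [-76.    3.3]
tray in clamp 0.0785322980857087 0.0988611377688856 tray yaw rel -0.03481078284935987
T 2968 2298 2298
S 7521 5912 5912
```

View pics/b.png

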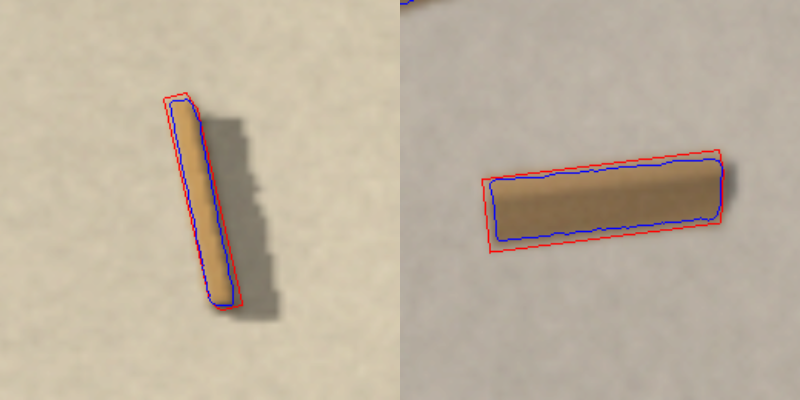

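The board outline fits, but my wood mask is too tight. I'll refit with a looser threshold.

```bash
sed -i 's/h\[...,1\]>95/h[...,1]>SAT/; s/^K=4/K=4; SAT=78/' h.py; python3 - <<'E'
import h; from h import *
T=dict(np.load('pics/top0.png.npz'));S=dict(np.load('pics/side0.png.npz'))
for sat in(60,70,80):
    h.SAT=sat
    for n,v in(('T',[T]),('S',[S]),('TS',[T,S])):
        b=fit(v,BOARD,[.58,.208,.262]);t=fit(v,TRAY,[.635,-.102,-.16],.075)
        print(sat,n,'board',b[0].round(4),round(b[1],3),'tray',t[0].round(4),round(t[1],3))
from scipy.spatial.transform import Rotation as R
print(R.from_rotvec(arm.state()['tcp_rot']).as_matrix().round(3).tolist())
E
```

```text
60 T board [0.5797 0.2093 0.2381] 0.062 tray [ 0.6351 -0.1008 -0.1763] 0.04
60 S board [0.58   0.2079 0.2325] 0.039 tray [ 0.6358 -0.1032 -0.1338] 0.103
60 TS board [0.5797 0.2089 0.2334] 0.062 tray [ 0.6354 -0.1015 -0.1634] 0.076
70 T board [0.5798 0.2094 0.2376] 0.048 tray [ 0.6351 -0.1012 -0.1759] 0.023
70 S board [0.5799 0.208  0.2589] 0.084 tray [ 0.6357 -0.1038 -0.1244] 0.128
70 TS board [0.5799 0.2093 0.2388] 0.067 tray [ 0.6351 -0.1012 -0.1603] 0.082
80 T board [0.5809 0.2097 0.2417] 0.116 tray [ 0.6347 -0.1015 -0.1707] 0.031
80 S board [0.5797 0.2064 0.2419] 0.134 tray [ 0.636  -0.1054 -0.1073] 0.157
80 TS board [0.5793 0.2089 0.2482] 0.126 tray [ 0.6354 -0.102  -0.1623] 0.102
[[0.899, 0.438, -0.001], [0.438, -0.899, 0.001], [-0.0, -0.001, -1.0]]
```

Emit:
play_rows([
  [6, 5, 0],
  [10, 11, 0],
  [12, 17, 0],
  [14, 23, 0],
  [16, 29, 0],
], roll=[0, 0, 0, 0, 0], fingers=[1, 1, 1, 1, 1])

```text
time_s: 0.72
tcp_pos: [0.4369, -0.3166, 0.2442]
tcp_rot: [-3.061, -0.707, 0.0]
ft_force: [1.0, 0.1, -0.0]
gripper_width: 0.999
```

Emit:
play_rows([
  [2, 5.5, 0],
  [4, 11, 0],
  [6, 17, 0],
  [8, 23, 0],
  [9, 28, 0],
], roll=[0, 0, 0, 0, 0], fingers=[1, 1, 1, 1, 1])

```text
time_s: 1.35
tcp_pos: [0.5268, -0.0362, 0.2443]
tcp_rot: [-3.06, -0.708, 0.0]
ft_force: [0.4, 0.7, 0.9]
gripper_width: 1.002
```

Emit:
play_rows([
  [1, 5, -1],
  [2, 10, -2],
  [3, 15, -4],
  [4.5, 22.3, -5],
  [4.5, 22.3, -5],
], roll=[-3, -6, -9, -12.5, -12.5], fingers=[1, 1, 1, 1, 1])

```text
time_s: 1.98
tcp_pos: [0.5702, 0.1894, 0.1933]
tcp_rot: [-3.116, -0.378, 0.003]
ft_force: [0.6, -1.5, -0.2]
gripper_width: 1.003
```

```bash
cat >> h.py <<'E'
from scipy.spatial.transform import Rotation as Ro
def st():
    s=arm.state();M=Ro.from_rotvec(s['tcp_rot']).as_matrix()
    print('t',round(s['time_s'],2),'tcp mm',(s['tcp_pos']*1e3).round(1),'xang',round(np.degrees(np.arctan2(M[1,0],M[0,0])),2),'F',s['ft_force'].round(1),'w',round(s['gripper_width']*87,1))
E
python3 -c "from h import *;st()"
```

```text
t 1.98 tcp mm [570.2 189.4 193.3] xang 13.82 F [ 0.6 -1.5 -0.2] w 87.2
```

Emit:
play_rows([
  [0, 0, 0],
  [0, 0, -5],
  [0, 0, -10],
  [0, 0, -14],
  [0, 0, -16.1],
], roll=[0, 0, 0, 0, 0], fingers=[1, 1, 1, 1, 1])

```text
time_s: 2.6
tcp_pos: [0.571, 0.1814, 0.0317]
tcp_rot: [3.119, 0.365, -0.004]
ft_force: [-0.5, -0.3, 0.1]
gripper_width: 1.001
```

Emit:
play_rows([
  [0, 0, 0],
  [0, 0, 0],
  [0, 0, 0],
], roll=[0, 0, 0], fingers=[1, 1, 1])

```text
time_s: 2.98
tcp_pos: [0.5727, 0.1845, 0.0353]
tcp_rot: [-3.12, -0.369, -0.004]
ft_force: [0.8, -0.1, -0.3]
gripper_width: 1.0
```

```bash
python3 - <<'E'
from h import *;st()
T=snap('top','t1.png')
c=(proj(T,[[.58,.209,.045]])[0]).astype(int);v=T['image'][c[1]-40:c[1]+40,c[0]-50:c[0]+50]
cv2.imwrite('pics/t1c.png',cv2.convertScaleAbs(cv2.resize(v,None,fx=6,fy=6,interpolation=cv2.INTER_CUBIC),alpha=1.8))
E
```

```text
t 2.98 tcp mm [572.7 184.5  35.3] xang 13.49 F [ 0.8 -0.1 -0.3] w 87.0
```

View pics/t1c.png

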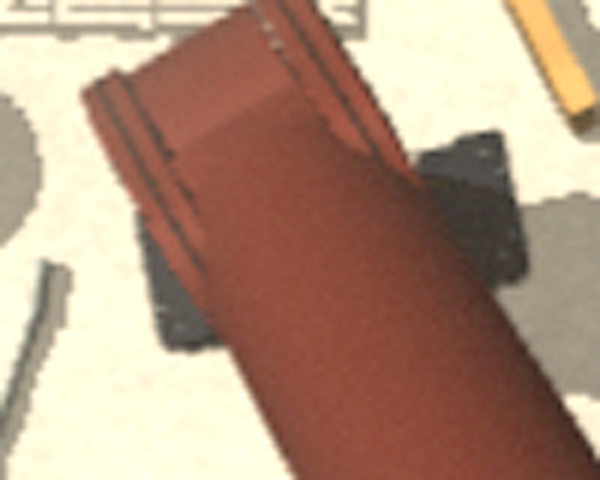

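The camera view is blocked by the arm: only the gripper body shows. The TCP reads 25 mm short in y because a row was clipped, and the board is still inside the open jaws. I'll correct that.

Emit:
play_rows([
  [0.4, 1.2, -0.1],
  [0.7, 2.4, -0.1],
  [0.7, 2.4, -0.1],
  [0.7, 2.4, -0.1],
], roll=[0, 0, 0, 0], fingers=[1, 1, 1, 1])

```text
time_s: 3.52
tcp_pos: [0.5784, 0.2084, 0.0324]
tcp_rot: [3.12, 0.37, -0.001]
ft_force: [-0.0, -0.5, 0.0]
gripper_width: 0.999
```

```bash
python3 -c "from h import *;st()"
```

```text
t 3.52 tcp mm [578.4 208.4  32.4] xang 13.53 F [-0.  -0.5  0. ] w 86.9
```

Emit:
play_rows([
  [0.15, 0.05, 0.15],
  [0.15, 0.05, 0.15],
  [0.15, 0.05, 0.15],
  [0.15, 0.05, 0.15],
  [0.15, 0.05, 0.15],
], roll=[0, 0, 0, 0, 0], fingers=[0.05, 0.05, 0.05, 0.05, 0.05], squeeze=15)

```text
time_s: 4.15
tcp_pos: [0.58, 0.2087, 0.034]
tcp_rot: [-3.12, -0.369, 0.0]
ft_force: [0.6, -0.0, 0.2]
gripper_width: 0.517
```

Emit:
play_rows([
  [0, 0, 0],
  [0, 0, 0],
  [0, 0, 0],
], roll=[0, 0, 0], fingers=[0.05, 0.05, 0.05])

```text
time_s: 4.53
tcp_pos: [0.58, 0.2087, 0.034]
tcp_rot: [-3.12, -0.369, 0.0]
ft_force: [0.0, 0.4, 0.3]
gripper_width: 0.17
```

```bash
python3 -c "
from h import *
for i in range(3): st(); arm.snapshot('top')"
```

```text
t 4.53 tcp mm [580.  208.7  34. ] xang 13.5 F [0.  0.4 0.3] w 14.8
t 4.58 tcp mm [580.  208.7  34. ] xang 13.5 F [ 0.  -0.3 -0.3] w 11.7
t 4.62 tcp mm [580.  208.7  34. ] xang 13.5 F [ 0.8 -0.4  0.1] w 12.2
```

Emit:
play_rows([
  [0, 0, 3],
  [0, 0, 7],
  [0, -3, 10],
  [0.5, -8, 10],
  [1, -13, 10],
], roll=[0, 0, 0, -4, -8], fingers=[0.05, 0.05, 0.05, 0.05, 0.05])

```text
time_s: 5.3
tcp_pos: [0.5902, 0.0775, 0.1346]
tcp_rot: [3.138, 0.148, 0.002]
ft_force: [0.5, 0.7, -0.2]
gripper_width: 0.134
```

Emit:
play_rows([
  [0.5, -5, 0],
  [1, -10, 0],
  [1.5, -15, 0],
  [2.5, -20, 0],
  [3.4, -24.1, 0],
], roll=[-3, -6, -9, -12, -15.3], fingers=[0.05, 0.05, 0.05, 0.05, 0.05])

```text
time_s: 5.92
tcp_pos: [0.6239, -0.1647, 0.134]
tcp_rot: [3.129, -0.273, 0.0]
ft_force: [1.2, 0.8, -0.5]
gripper_width: 0.136
```

Emit:
play_rows([
  [0, 0, 0],
  [0, 0, 0],
  [0, 0, 0],
  [0, 0, 0],
], roll=[0, 0, 0, 0], fingers=[0.05, 0.05, 0.05, 0.05])

```text
time_s: 6.42
tcp_pos: [0.6241, -0.161, 0.1342]
tcp_rot: [-3.13, 0.265, -0.0]
ft_force: [-0.6, -0.5, -0.9]
gripper_width: 0.137
```

```bash
python3 - <<'E'
from h import *
st(); s=snap('side','s2.png');st()
v=s['image'][80:260,150:350]
cv2.imwrite('pics/s2c.png',cv2.convertScaleAbs(cv2.resize(v,None,fx=3.3,fy=3.3,interpolation=cv2.INTER_CUBIC),alpha=1.8))
# held board in side view: compare with expected
T=dict(np.load('pics/top0.png.npz'))
from itertools import product
a=arm.state()
def up(dz): return [b+[0,0,dz] for b in BOARD]
m=woodmask(s);p=[a['tcp_pos'][0],a['tcp_pos'][1],np.radians(-9.8)]
best=[]
for i in range(-6,7):
    c,q=np.cos(p[2]),np.sin(p[2]);d=i/1000
    r=render(s,up(a['tcp_pos'][2]-.034),[p[0]+c*d,p[1]+q*d,p[2]],m.shape)
    best.append((i,int((r&m).sum()),int(r.sum())))
print(best)
E
```

```text
t 6.42 tcp mm [ 624.1 -161.   134.2] xang -9.69 F [-0.6 -0.5 -0.9] w 11.9
t 6.47 tcp mm [ 624.1 -161.3  134.2] xang -9.72 F [-0.1 -1.  -0.7] w 11.9
[(-6, 2907, 6811), (-5, 2918, 6800), (-4, 2926, 6786), (-3, 2935, 6781), (-2, 2940, 6774), (-1, 2939, 6776), (0, 2939, 6781), (1, 2938, 6785), (2, 2921, 6775), (3, 2880, 6790), (4, 2823, 6761), (5, 2764, 6771), (6, 2704, 6766)]
```

View pics/s2c.png

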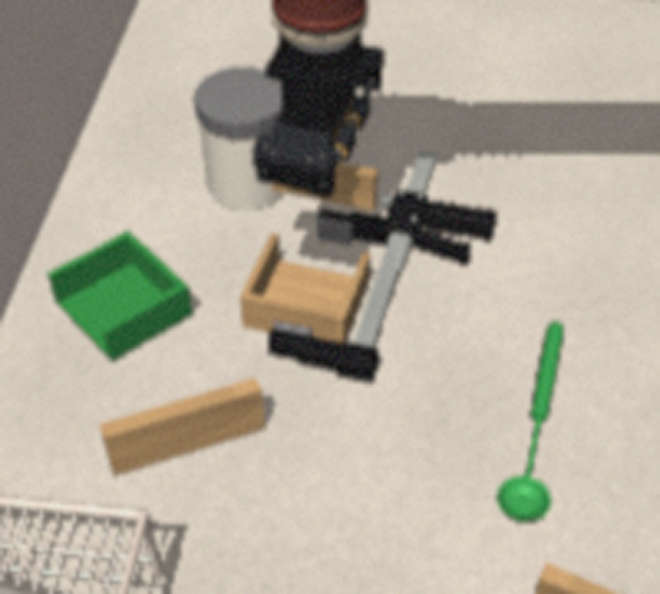

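The side view shows the board held level at about (340,185), over the gap between the front pad and the tray's open end. Path is clear, so I'll descend.

Emit:
play_rows([
  [0, -0.1, -4],
  [0, -0.1, -7],
  [0, -0.1, -9],
  [0, -0.1, -9.9],
  [0, -0.1, -9.95],
], roll=[0, 0, 0, 0, 0], fingers=[0.05, 0.05, 0.05, 0.05, 0.05])

```text
time_s: 7.1
tcp_pos: [0.6245, -0.1632, 0.0349]
tcp_rot: [-3.13, 0.268, -0.001]
ft_force: [0.4, 0.7, -0.6]
gripper_width: 0.141
```

Emit:
play_rows([
  [0, 0, 0],
  [0, 0, 0],
  [0.03, 0.2, 0],
  [0.07, 0.4, 0],
  [0.1, 0.6, 0],
], roll=[0, 0, 0, 0, 0], fingers=[0.05, 0.05, 0.05, 0.05, 0.05])

```text
time_s: 7.72
tcp_pos: [0.6251, -0.157, 0.0346]
tcp_rot: [-3.13, 0.268, -0.0]
ft_force: [0.5, -0.6, -0.4]
gripper_width: 0.134
```

```bash
cat >> h.py <<'E'
def look(f):
    st(); s=snap('side',f+'.png')
    t,c=fit([s],TRAY,[.635,-.1,-.165],.075)
    v=s['image'][110:210,200:310]
    cv2.imwrite('pics/%sc.png'%f,cv2.convertScaleAbs(cv2.resize(v,None,fx=6,fy=6,interpolation=cv2.INTER_CUBIC),alpha=1.8))
E
python3 -c "from h import *;look('s3')"
```

```text
t 7.72 tcp mm [ 625.1 -157.    34.6] xang -9.79 F [ 0.5 -0.6 -0.4] w 11.6
```

View pics/s3c.png

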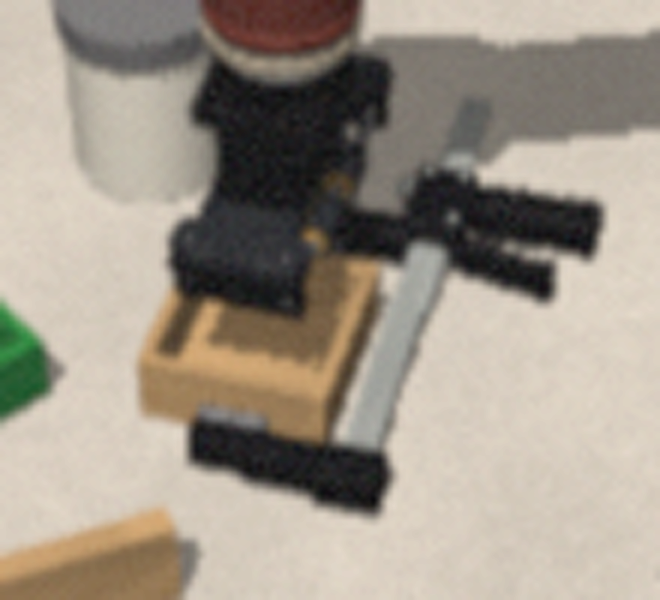

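Emit:
play_rows([
  [0.03, 0.15, -0.05],
  [0.05, 0.3, -0.05],
  [0.05, 0.3, -0.05],
  [0.05, 0.3, -0.05],
], roll=[0, 0, 0, 0], fingers=[0.05, 0.05, 0.05, 0.05])

```text
time_s: 8.28
tcp_pos: [0.6256, -0.1542, 0.034]
tcp_rot: [-3.13, 0.268, 0.0]
ft_force: [0.3, 1.0, 0.2]
gripper_width: 0.137
```

Emit:
play_rows([
  [0, 0, 0],
  [0, 0, 0],
  [0, 0, 0],
  [0, 0, 0],
], roll=[0, 0, 0, 0], fingers=[0.3, 0.3, 0.3, 0.3])

```text
time_s: 8.78
tcp_pos: [0.6256, -0.1543, 0.0341]
tcp_rot: [-3.13, 0.269, -0.0]
ft_force: [0.3, -0.6, -0.4]
gripper_width: 0.298
```

Emit:
play_rows([
  [0, 0, 2],
  [0, 0, 6],
  [0, 0, 11],
  [-3, -4, 12],
  [-6, -8, 12],
], roll=[0, 0, 0, 0, 0], fingers=[0.3, 0.3, 0.3, 0.6, 1])

```text
time_s: 9.4
tcp_pos: [0.5661, -0.235, 0.1574]
tcp_rot: [3.129, -0.266, 0.007]
ft_force: [1.4, -1.4, -0.8]
gripper_width: 0.443
```

Emit:
play_rows([
  [-3, -4, 0],
  [-6, -8, 0],
  [-8, -12, 0],
  [-8, -16, 0],
  [-8, -18, 0],
], roll=[0, 0, 0, 0, 0], fingers=[1, 1, 1, 1, 1])

```text
time_s: 10.02
tcp_pos: [0.485, -0.4166, 0.1555]
tcp_rot: [3.129, -0.272, 0.002]
ft_force: [0.2, 0.0, 0.1]
gripper_width: 0.972
```

```bash
python3 - <<'E'
from h import *
st(); T=snap('top','t4.png');S=snap('side','s4.png');st()
im=T['image'][150:250,262:392]; im=cv2.convertScaleAbs(cv2.resize(im,None,fx=6,fy=6,interpolation=cv2.INTER_CUBIC),alpha=1.8)
cv2.imwrite('pics/t4c.png',im)
import h; h.SAT=70
BD=[b+[0,-.056,0] for b in BOARD]
for n,v in(('T',[T]),('S',[S]),('TS',[T,S])): print(n,fit(v,TRAY+BD,[.635,-.1,-.165],.085))
E
```

```text
t 10.03 tcp mm [ 485.  -416.6  155.5] xang -9.94 F [0.2 0.  0.1] w 84.6
t 10.12 tcp mm [ 485.3 -416.   154.7] xang -9.94 F [0.4 0.7 0.6] w 86.3
T (array([ 0.63514393, -0.09903724, -0.17208662]), np.float64(0.0270087778528022))
S (array([ 0.63578054, -0.10212843, -0.12759903]), np.float64(0.10148849797023007))
TS (array([ 0.63506029, -0.09986747, -0.15944574]), np.float64(0.06812248138479648))
```

View pics/t4c.png

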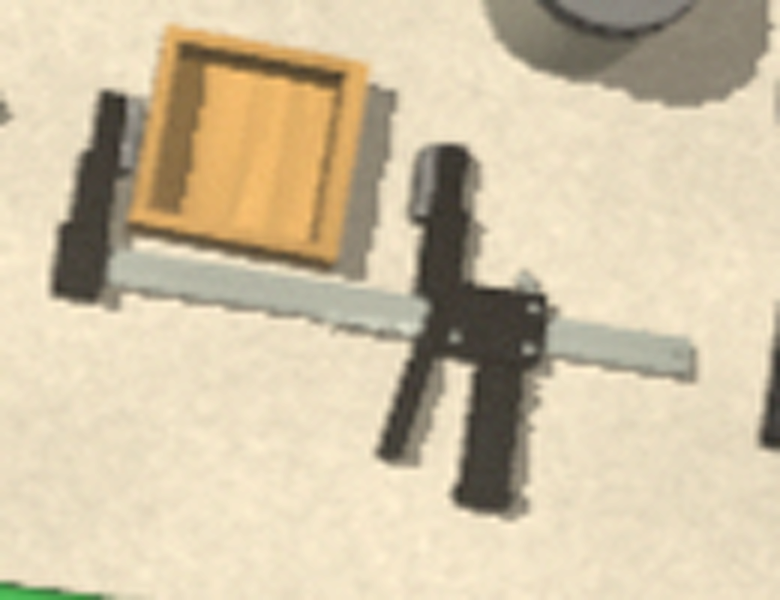

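The top view shows the board square and flush on the tray's open end (outer corners at (370,65) and (337,268), collinear with the tray sides). Clamp undisturbed. Next I'll straddle the handle and trigger.

Emit:
play_rows([
  [0, 5, 0],
  [-0.1, 10, 0],
  [-0.2, 15, 0],
  [-0.2, 19.8, 0],
  [-0.2, 19.8, 0],
], roll=[0.5, 1, 1.9, 1.9, 1.9], fingers=[1, 1, 1, 1, 1])

```text
time_s: 10.75
tcp_pos: [0.4845, -0.21, 0.1547]
tcp_rot: [-3.134, 0.203, -0.001]
ft_force: [-0.4, -1.2, 0.1]
gripper_width: 1.002
```

Emit:
play_rows([
  [0, 0, 0],
  [0, 0, 0],
  [0, 0, -4],
  [0, 0, -6],
  [0, 0, -8],
], roll=[0, 0, 0, 0, 0], fingers=[1, 1, 1, 1, 1])

```text
time_s: 11.38
tcp_pos: [0.4831, -0.2172, 0.073]
tcp_rot: [-3.134, 0.219, 0.001]
ft_force: [0.3, 0.3, -0.3]
gripper_width: 0.999
```

Emit:
play_rows([
  [0, 0, 0],
  [0, 0, 0],
  [0, 0, 0],
], roll=[0, 0, 0], fingers=[1, 1, 1])

```text
time_s: 11.75
tcp_pos: [0.4841, -0.2167, 0.075]
tcp_rot: [3.134, -0.217, 0.002]
ft_force: [-0.1, 0.0, 0.1]
gripper_width: 1.0
```

```bash
python3 -c "from h import *;st()"
```

```text
t 11.75 tcp mm [ 484.1 -216.7   75. ] xang -7.92 F [-0.1  0.   0.1] w 87.0
```

Emit:
play_rows([
  [0, 0, -2],
  [0, 0, -3.5],
  [0, 0, -4.5],
  [0, 0, -4.9],
  [0, 0, -4.9],
], roll=[0, 0, 0, 0, 0], fingers=[1, 1, 1, 1, 1])

```text
time_s: 12.38
tcp_pos: [0.4836, -0.2162, 0.025]
tcp_rot: [-3.134, 0.216, 0.0]
ft_force: [0.3, 0.0, 0.1]
gripper_width: 1.006
```

Emit:
play_rows([
  [0, 0, 0],
  [0, 0, 0],
  [0, 0, 0],
  [0, 0, 0],
  [0, 0, 0],
], roll=[0, 0, 0, 0, 0], fingers=[0.45, 0.45, 0.45, 0.45, 0.45], squeeze=20)

```text
time_s: 13.0
tcp_pos: [0.4835, -0.2169, 0.0253]
tcp_rot: [3.133, -0.217, 0.0]
ft_force: [-0.8, -2.6, 1.8]
gripper_width: 0.524
```

Emit:
play_rows([
  [0, 0, 0],
  [0, 0, 0],
  [0, 0, 0],
], roll=[0, 0, 0], fingers=[0.45, 0.45, 0.45])

```text
time_s: 13.38
tcp_pos: [0.4837, -0.2166, 0.0253]
tcp_rot: [3.134, -0.217, 0.001]
ft_force: [-1.5, -5.0, 4.4]
gripper_width: 0.475
```

```bash
python3 - <<'E'
from h import *
st(); S=snap('side','s5.png');st()
v=S['image'][110:210,200:310]
cv2.imwrite('pics/s5c.png',cv2.convertScaleAbs(cv2.resize(v,None,fx=6,fy=6,interpolation=cv2.INTER_CUBIC),alpha=1.8))
E
```

```text
t 13.38 tcp mm [ 483.7 -216.6   25.3] xang -7.92 F [-1.5 -5.   4.4] w 41.3
t 13.43 tcp mm [ 483.7 -216.6   25.3] xang -7.92 F [-1.6 -5.   3.9] w 41.2
```

View pics/s5c.png

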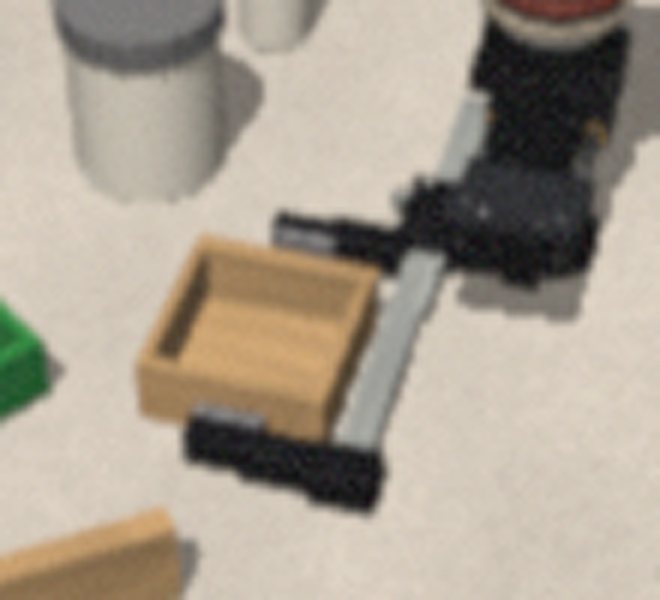

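Stroke one is done: the trigger is fully in (41 mm), and the front jaw has moved towards the board, now with a smaller gap at (330,240). Before each later stroke I'll follow the handle about 12 mm along the bar while opening.

Emit:
play_rows([
  [0.03, 0.2, 0],
  [0.06, 0.5, 0],
  [0.1, 0.8, 0],
  [0.15, 1.1, 0],
  [0.15, 1.2, 0],
], roll=[0, 0, 0, 0, 0], fingers=[0.86, 0.86, 0.86, 0.86, 0.86])

```text
time_s: 14.05
tcp_pos: [0.4849, -0.2036, 0.0248]
tcp_rot: [-3.134, 0.215, 0.001]
ft_force: [-0.3, -0.4, -0.4]
gripper_width: 0.852
```

Emit:
play_rows([
  [0, 0, 0],
  [0, 0, 0],
  [0, 0, 0],
  [0, 0, 0],
  [0, 0, 0],
], roll=[0, 0, 0, 0, 0], fingers=[0.86, 0.45, 0.45, 0.45, 0.45])

```text
time_s: 14.68
tcp_pos: [0.4848, -0.2044, 0.0249]
tcp_rot: [-3.134, 0.217, 0.001]
ft_force: [-0.4, -0.1, -1.8]
gripper_width: 0.499
```

Emit:
play_rows([
  [0, 0, 0],
  [0, 0, 0],
  [0, 0, 0],
  [0, 0, 0],
], roll=[0, 0, 0, 0], fingers=[0.45, 0.45, 0.45, 0.45])

```text
time_s: 15.18
tcp_pos: [0.4851, -0.2041, 0.025]
tcp_rot: [-3.134, 0.216, -0.0]
ft_force: [0.3, -0.8, -3.2]
gripper_width: 0.475
```

```bash
python3 - <<'E'
from h import *
st(); S=snap('side','s6.png');st()
v=S['image'][110:210,200:310]
cv2.imwrite('pics/s6c.png',cv2.convertScaleAbs(cv2.resize(v,None,fx=6,fy=6,interpolation=cv2.INTER_CUBIC),alpha=1.8))
E
```

```text
t 15.18 tcp mm [ 485.1 -204.1   25. ] xang -7.9 F [ 0.3 -0.8 -3.2] w 41.3
t 15.22 tcp mm [ 485.  -204.1   25. ] xang -7.9 F [ 0.4 -1.1 -3.7] w 41.5
```

View pics/s6c.png

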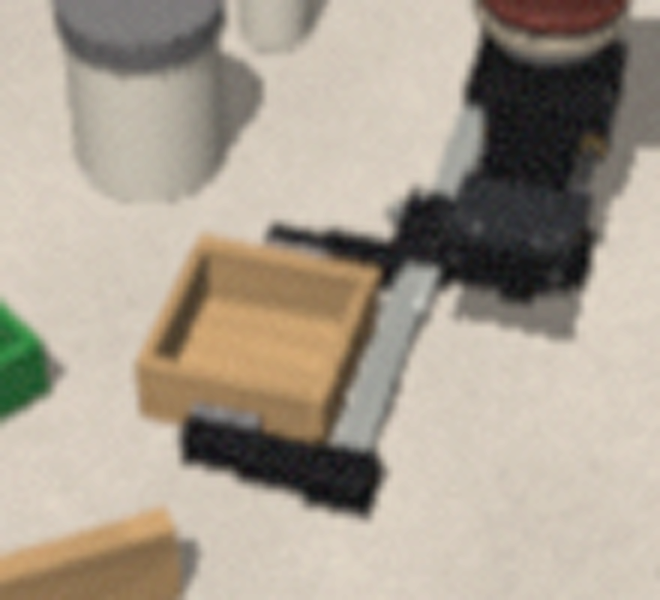

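The far jaw and tray stay put and the front jaw is now about 10 mm from the board. Next stroke.

Emit:
play_rows([
  [0.03, 0.2, 0],
  [0.06, 0.5, 0],
  [0.1, 0.8, 0],
  [0.15, 1.1, 0],
  [0.15, 1.2, 0],
], roll=[0, 0, 0, 0, 0], fingers=[0.86, 0.86, 0.86, 0.86, 0.86])

```text
time_s: 15.85
tcp_pos: [0.4867, -0.192, 0.0252]
tcp_rot: [3.134, -0.216, 0.0]
ft_force: [-1.3, -1.0, -0.0]
gripper_width: 0.846
```

Emit:
play_rows([
  [0, 0, 0],
  [0, 0, 0],
  [0, 0, 0],
  [0, 0, 0],
  [0, 0, 0],
], roll=[0, 0, 0, 0, 0], fingers=[0.86, 0.45, 0.45, 0.45, 0.45])

```text
time_s: 16.48
tcp_pos: [0.4863, -0.1925, 0.0249]
tcp_rot: [3.134, -0.217, -0.001]
ft_force: [-0.2, -1.0, -2.3]
gripper_width: 0.503
```

Emit:
play_rows([
  [0, 0, 0],
  [0, 0, 0],
  [0, 0, 0],
  [0, 0, 0],
], roll=[0, 0, 0, 0], fingers=[0.45, 0.45, 0.45, 0.45])

```text
time_s: 16.98
tcp_pos: [0.4865, -0.1922, 0.0249]
tcp_rot: [-3.134, 0.216, 0.0]
ft_force: [0.1, 0.0, -3.9]
gripper_width: 0.466
```

```bash
cat >> h.py <<'E'
def chk(f):
    global SAT
    SAT=70; st(); T=snap('top',f+'t.png');S=snap('side',f+'s.png');st()
    BD=[b+[0,-.056,0] for b in BOARD]
    for n,v in(('T',[T]),('S',[S])):
        for nm,m in(('tray+board',TRAY+BD),): 
            q,c=fit(v,m,[.636,-.098,-.16],.085); print(n,nm,(q[:2]*1e3).round(1),np.degrees(q[2]).round(2),round(c,3))
    A=[x['image'][a:a+100,b:b+100] for x,a,b in((T,150,262),(S,110,205))]
    cv2.imwrite('pics/%sc.png'%f,cv2.convertScaleAbs(np.hstack([cv2.resize(a,(400,400),interpolation=cv2.INTER_CUBIC) for a in A]),alpha=1.8))
E
python3 -c "from h import *;chk('a7')"
```

```text
t 16.98 tcp mm [ 486.5 -192.2   24.9] xang -7.9 F [ 0.1  0.  -3.9] w 40.6
t 17.07 tcp mm [ 486.5 -192.2   25. ] xang -7.9 F [ 0.7  0.2 -4.4] w 40.9
T tray+board [635.5 -99.5] -9.41 0.032
S tray+board [ 635.4 -102.6] -8.15 0.093
```

Emit:
play_rows([
  [0.03, 0.2, 0],
  [0.06, 0.5, 0],
  [0.1, 0.8, 0],
  [0.15, 1.1, 0],
  [0.15, 1.2, 0],
], roll=[0, 0, 0, 0, 0], fingers=[0.86, 0.86, 0.86, 0.86, 0.86])

```text
time_s: 17.7
tcp_pos: [0.4883, -0.18, 0.0252]
tcp_rot: [-3.134, 0.216, -0.001]
ft_force: [0.2, 0.6, -0.5]
gripper_width: 0.846
```

Emit:
play_rows([
  [0, 0, 0],
  [0, 0, 0],
  [0, 0, 0],
  [0, 0, 0],
  [0, 0, 0],
], roll=[0, 0, 0, 0, 0], fingers=[0.86, 0.4, 0.4, 0.4, 0.4])

```text
time_s: 18.32
tcp_pos: [0.4876, -0.1809, 0.0249]
tcp_rot: [3.134, -0.217, -0.001]
ft_force: [-0.8, -1.8, -0.3]
gripper_width: 0.5
```

Emit:
play_rows([
  [0, 0, 0],
  [0, 0, 0],
  [0, 0, 0],
  [0, 0, 0],
], roll=[0, 0, 0, 0], fingers=[0.4, 0.4, 0.4, 0.4])

```text
time_s: 18.82
tcp_pos: [0.4879, -0.1802, 0.0249]
tcp_rot: [-3.134, 0.216, 0.0]
ft_force: [-2.3, -3.6, -2.6]
gripper_width: 0.486
```

```bash
python3 -c "from h import *;chk('a8')"
```

```text
t 18.82 tcp mm [ 487.9 -180.2   24.9] xang -7.9 F [-2.3 -3.6 -2.6] w 42.3
t 18.93 tcp mm [ 488.  -180.1   24.9] xang -7.9 F [-2.  -2.1 -3.3] w 42.6
T tray+board [637.4 -95.2] -10.3 0.034
S tray+board [636.9 -97.5] -9.4 0.115
```

View pics/a8c.png

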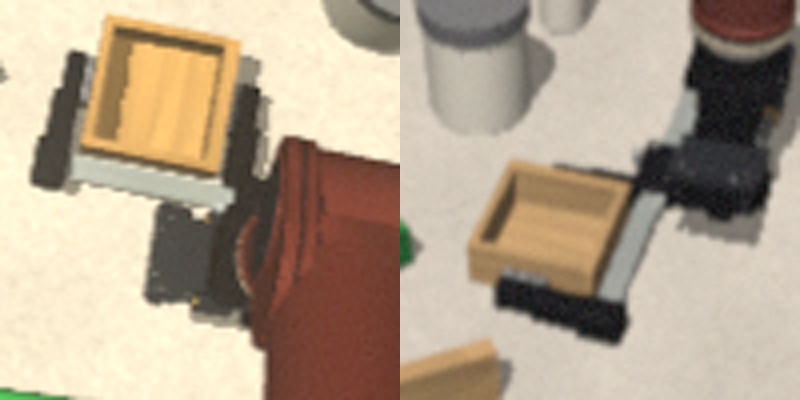

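The board is now touching the front pad, still square and flush. The tray sits 4 mm nearer the far pad. One more stroke to tighten.

Emit:
play_rows([
  [0.03, 0.2, 0],
  [0.06, 0.5, 0],
  [0.1, 0.8, 0],
  [0.15, 1.1, 0],
  [0.15, 1.2, 0],
], roll=[0, 0, 0, 0, 0], fingers=[0.86, 0.86, 0.86, 0.86, 0.86])

```text
time_s: 19.55
tcp_pos: [0.4898, -0.1679, 0.0252]
tcp_rot: [-3.134, 0.216, -0.001]
ft_force: [0.4, -0.8, 0.3]
gripper_width: 0.85
```

Emit:
play_rows([
  [0, 0, 0],
  [0, 0, 0],
  [0, 0, 0],
  [0, 0, 0],
  [0, 0, 0],
], roll=[0, 0, 0, 0, 0], fingers=[0.86, 0.4, 0.4, 0.4, 0.4])

```text
time_s: 20.18
tcp_pos: [0.489, -0.1689, 0.0249]
tcp_rot: [3.134, -0.217, -0.001]
ft_force: [-3.5, -3.3, 0.5]
gripper_width: 0.706
```

Emit:
play_rows([
  [0, 0, 0],
  [0, 0, 0],
  [0, 0, 0],
  [0, 0, 0],
], roll=[0, 0, 0, 0], fingers=[0.4, 0.4, 0.4, 0.4])

```text
time_s: 20.68
tcp_pos: [0.4894, -0.1683, 0.0249]
tcp_rot: [-3.134, 0.217, 0.001]
ft_force: [-3.8, -2.4, -0.5]
gripper_width: 0.699
```

```bash
python3 -c "from h import *;chk('a9')"
```

```text
t 20.68 tcp mm [ 489.4 -168.3   24.9] xang -7.91 F [-3.8 -2.4 -0.5] w 60.8
t 20.77 tcp mm [ 489.4 -168.2   24.9] xang -7.91 F [-3.5 -2.6 -1.9] w 61.6
T tray+board [638.9 -94.8] -10.63 0.039
S tray+board [638.6 -96.5] -9.74 0.117
```

The trigger stops at 61 mm under 20 N, so the jaws are tight (about 30 N). I'll hold, then check with a last picture.

Emit:
play_rows([
  [0, 0, 0],
  [0, 0, 0],
  [0, 0, 0],
  [0, 0, 0],
  [0, 0, 0],
], roll=[0, 0, 0, 0, 0], fingers=[0.4, 0.4, 0.4, 0.4, 0.4], squeeze=22)

```text
time_s: 21.4
tcp_pos: [0.4895, -0.1681, 0.025]
tcp_rot: [-3.134, 0.216, 0.0]
ft_force: [-1.5, -2.0, -3.8]
gripper_width: 0.701
```

```bash
python3 -c "from h import *;chk('a10')"
```

```text
t 21.4 tcp mm [ 489.5 -168.1   25. ] xang -7.89 F [-1.5 -2.  -3.8] w 61.0
t 21.5 tcp mm [ 489.5 -168.1   25. ] xang -7.89 F [-2.2 -2.4 -3.8] w 60.7
T tray+board [639. -94.] -10.64 0.045
S tray+board [639.5 -96.4] -9.51 0.114
```

View pics/a10c.png

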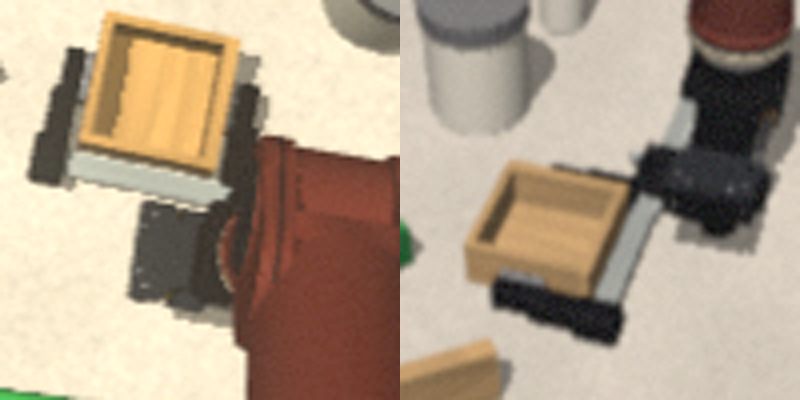

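The final picture shows both pads on the joined tray, with the board square at (225,105). One numeric check of the board's lateral offset before handing in.

```bash
python3 - <<'E'
import h; from h import *
h.SAT=70
for f in('t4.png','a10t.png'):
    T=dict(np.load('pics/%s.npz'%f));m=woodmask(T);p0=fit([T],TRAY+[b+[0,-.056,0] for b in BOARD],[.638,-.096,-.17],.085)[0]
    m=m*render(T,[box(-85,85,-85,85,0,50)],p0,m.shape)
    def cost(q):
        a=render(T,TRAY+[place(b,[q[3]/1e3,-.056+q[4]/1e3,q[5]/50]) for b in BOARD],p0+np.array(q[:3])*[1e-3,1e-3,.02],m.shape)
        return 1-(a&m).sum()/(a|m).sum()
    r=minimize(cost,np.zeros(6),method='Nelder-Mead',options=dict(initial_simplex=np.vstack([np.zeros(6),np.eye(6)*2]),maxiter=900))
    print(f,'board dx,dy mm',r.x[3:5].round(1),'dyaw deg',np.degrees(r.x[5]/50).round(2),round(r.fun,3))
E
```

```text
t4.png board dx,dy mm [ 0.  -1.6] dyaw deg 0.71 0.018
a10t.png board dx,dy mm [-0.4 -1.5] dyaw deg 0.68 0.028
```

```bash
python3 -c "from h import *;st();print(arm.close_job());st()"
```

```text
t 21.5 tcp mm [ 489.5 -168.1   25. ] xang -7.89 F [-2.2 -2.4 -3.8] w 60.7
the job is handed in; nothing more can be done
None
the job is handed in; nothing more can be done
```

The end board is standing upright against the tray's open end. I pumped the clamp five strokes until both jaws pressed on tray and board. I handed the job in at 21.5 s, still squeezing the trigger at 22 N, which should put about 33 N on the jaws.

**Last checks that passed**
- The trigger stopped short at about 61 mm (66 let out, 42 fully squeezed), so the jaws are tight.
- The wrist force read about 5 N.
- The last crops showed both pads on the joined tray and the board square by eye.
- The board's ends fitted within about 0.5 mm of flush.

**Checks that disagreed or were not made**
- The outline fit also gave a 1.5 mm gap and 0.7° of tilt at the joint. It gave almost the same figures before clamping (1.6 mm, 0.7°), so I took them as a bias of the fit and not a real gap.
- The side view's tray angle differed from the top view's by about 1°. The far jaw partly hides the tray there, so I trusted the top view.
- I did not measure whether the other things on the counter had moved. The gripper's paths kept clear of them, and I saw no sign of contact.

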